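# Send the bush down the right chute

## Task

The round dish collects the finished bushes. Put the lever of the plywood sorter fully over to the side where the round dish stands, then take the tall aluminium bush and drop it into the sorter's mouth so that it slides down the chute into the round dish; leave the lever where you set it.

Things in the scene. Friction and masses are not known exactly. Their poses are not given: they have to be found in the camera images.
- bush_center (a point): Centre of the loose tall aluminium bush: a plain tube standing upright on the table, 30 mm outside, 12 mm bore, 34 mm high (centre 17 mm up), about 45 g. A thin collar of the same diameter but 12 mm high and a brass gluing weight (27 mm wide, 43 mm high, knob on top) stand near it and are not part of the job; the three stand in any order, 65 mm or more apart.
- sorter_mouth (a point): Centre of the rim of the square opening on top of the fixed plywood sorter, 236 mm above the table: 72 x 72 mm inside, 90 x 90 mm outside. z up, x to the back of the sorter, y to its left seen from the robot. Under it, down from 41 mm below the rim, the sorter is 90 mm deep (x) and 160 mm wide (y). The lever stands in front; its pivot is at x = -95, y = 0, z = -106 mm from this point.
- diverter (a joint): Angle (rad) of the sorter's lever, which swings in the plane x = -95 mm of the mouth: 0 upright (chute level), positive leaning to +y (left; parts slide out to the left), negative to the right; stops at +-0.85, starts near 0. Steel rod 12 mm thick from the pivot up to a black ball of 26 mm, centred 112 mm from the pivot. About 1 N at the ball moves it; it stays where it is left.
- dish: Round grey dish, 116 mm across, 50 mm high, wall 3 mm, fixed on the table under one end of the chute; origin at the centre of its underside, about 115 mm left or right (mouth's y) of the sorter's middle. A square grey tray of the same size stands on the other side.
Not all that is in view belongs to the job. There is more than one size of the part that bears sorter_mouth; the job needs the larger.

How it is judged:
By the outcome, as a careful person would: the job done as asked, in the order asked, and still so for the second after the job is handed in, with the robot touching nothing.
It also fails if it takes over 53 s, if anything falls off the work surface, if the arm or the gripper's body presses on something with over 40 N, if the wrist force passes 120 N, or if a joint passes its speed limit or range.

## Robot

A 6-joint arm with a two-finger parallel gripper is mounted at the origin on a cart in front of the work surface, level with it; the furniture and walls round the work are solid. World frame = base frame: x ahead of the robot, y to its left, z up, the work surface at z = 0. Lengths are in m, angles in rad, forces in N, time in s.
With the tool pointing down it reaches from about 0.35 to 0.975 m from the base axis. Payload 4.9 kg.
Tool frame: the origin (TCP) lies midway between the tips of the shut fingers; the grasp point (between the pads) lies 19 mm behind it; z points along the fingers, y is the line along which they close (so a half turn about z gives the same grasp; the last joint's range is limited). The gripper opens to 85 mm and grips with 20 to 120 N. Pads are 22 mm wide; open, the fingers measure 114 mm over their backs; the gripper's body (76 mm by 85 mm) begins 54 mm behind the grasp point. The pads swing forward as they close: fully open they stand 13 mm farther back than shut.
Start: joints at [1.195, 0.053, 1.613, -0, 1.476, -0.119], TCP at [0.159, 0.604, 0.211] pointing down, gripper open.
Joint ranges: [-3.01, 3.01], [-1.01, 2.22], [0.06, 2.58], [-1.02, 4.17], [0.09, 2.62], [-3.14, 3.14]. Speed limits (rad/s): [2.57, 2.57, 3.14, 3.14, 3.14, 3.14].

## Interface

Orientations are given as a unit quaternion [w, x, y, z].
In Python, from plant import * gives the robot as it stands.
- The arm moves only by the tool jog_arm, never from a script. Its argument "targets" is a list of rows, each a list of 3 entries, a list of its own where there are three numbers: the shift along the tool's x, y, z in units of 25 mm (1.0 is 25 mm), then the turn, a rotation vector about the tool's x, y, z in units of 8 degrees (1.0 is 8 degrees), then the opening in per cent of the stroke, from 0 (shut) to 100 (fully open). A call has 1 to 8 rows; each row is the pose to reach, as a shift and turn from the pose commanded when the call began, along the tool's axes at that moment; what a row does not reach only later rows make up. A row lasts 1/8 s, in which the tool goes at most 62.5 mm and 10.7 degrees, less where a joint would pass 70% of its speed; a pose out of reach is approached as far as the arm can. A call with a gripper value outside its range is refused whole. The fingers move at their own pace and stop on an object; the grip force is fixed at half the most. Time passes only in rows, so rows that repeat a pose let the fingers close. It gives the time, the measured TCP pose, the force, the opening and the grip force at its end, in the units of the state.
- state(): the state, without advancing time (a new reading comes with each control period).
- grab_frame(name): name is "side" or "top" or "wrist"; returns (picture, depth): 384x512x3 uint8, red, green, blue; 384x512 float32, m along the optical axis (not along the pixel's ray), 0 where there is no reading.
- camera_params(name): a dict with "fovy" (degrees; the focal length in pixels is half the picture's height over the tangent of half this angle, whatever the lens; pixels are square), "cx", "cy" (the principal point, pixels), "rvec" (rotation vector, rad) and "tvec" (3), from world to camera coordinates, as OpenCV has them; the wrist camera has in their place "hand_eye" (4x4, takes a point from camera to tool coordinates, whose origin is the TCP and whose axes are the flange's). Camera axes: x right, y down, z forward; pixel columns grow to the right and rows downward; lengths in m; the calibration is good to about 2 mm. A picture is of the moment at which its call begins: read the wrist's pose just before it. camera_params takes no time and is no camera call.
- job_done(): hands the job in; it is judged then, once.
The state is a dict: "time": time; "joint_pos": joint angles; "joint_vel": joint speeds; "joint_efforts": joint torques, N m; "tool_pos": TCP position; "tool_rot": TCP orientation; "contact_force": force on the tool from outside, world axes, zero at the start; "ft_torque": the same for the moment, N m; "gripper_width": opening from 0.0 (shut) to 1.0 (fully open); "grasp_force": force on a finger pad.
Only numpy, scipy, OpenCV 4.12 (cv2) and the standard library are available. Lean on these libraries where they do the work, as an engineer would, in place of code of your own. Each camera call takes 0.05 s, during which the arm holds its last target. There are 200 camera calls.

## Working session

There is one attempt and no reset: what is moved stays moved. The work goes in short steps, Python scripts to look and compute and a tool call to move; the robot and the scene stay as the last step left them, time stands still between calls to the robot, and variables do not carry over. Pictures are saved under pics/ and viewed, at most 10 in all, crops included, and the job is handed in when it is done.

Besides the shell and the picture viewer there is one more tool, called after "Request:" as name(argument=value, ...) on one line, values as JSON. jog_arm: Moves the arm, as the interface text tells. Its arguments: {"type":"object","properties":{"targets":{"type":"array"}},"required":["targets"]}

```bash
mkdir -p pics; ls
cat > h.py <<'E'
from plant import *
import numpy as np, cv2
from scipy.spatial.transform import Rotation as R
def world(name,d,pts,st=None):
    p=camera_params(name); f=192/np.tan(np.radians(p["fovy"])/2); out=[]
    for u,v in pts:
        w=d[int(v)-1:int(v)+2,int(u)-1:int(u)+2]; z=np.median(w[w>0]) if (w>0).any() else 0
        c=np.array([(u-p["cx"])/f*z,(v-p["cy"])/f*z,z])
        if name=="wrist":
            q=st["tool_rot"]; T=np.array(p["hand_eye"]); c=T[:3,:3]@c+T[:3,3]
            out.append(R.from_quat([q[1],q[2],q[3],q[0]]).apply(c)+st["tool_pos"])
        else:
            out.append(R.from_rotvec(np.ravel(p["rvec"])).inv().apply(c-np.ravel(p["tvec"])))
    return np.array(out)
E
python3 - <<'E'
from h import *
print(state())
for n in("side","top"):
    im,d=grab_frame(n); np.savez(n+".npz",im=im,d=d); p=camera_params(n);print(n,p)
    cv2.imwrite(f"pics/{n}.png",cv2.resize(im[...,::-1],(800,600)))
E
```

```text
pics
{'time': 0.0, 'joint_pos': array([ 1.19499190e+00,  5.33426801e-02,  1.61428408e+00,  1.14009706e-05,
        1.47598462e+00, -1.19003681e-01]), 'joint_vel': array([ 0.00138299,  0.00039223, -0.00029243, -0.00276468,  0.00088269,
       -0.00135342]), 'joint_efforts': array([-2.06482531e-03, -3.93702543e+01, -3.70161581e+01, -4.49162344e-04,
        7.34435191e-03,  1.28414032e-05]), 'tool_pos': array([0.15849886, 0.60389212, 0.20997776]), 'tool_rot': array([-2.52683254e-04,  1.28048324e-01,  9.91767416e-01, -9.77243403e-04]), 'contact_force': array([ 0.34621162, -0.6613022 , -0.00800082]), 'ft_torque': array([-0.02056025, -0.02150519,  0.0169837 ]), 'grasp_force': 0.0, 'gripper_width': 1.0024743589590122}
side {'fovy': 48.08632253402762, 'cx': 255.10457990361954, 'cy': 190.39889713690516, 'rvec': array([ 1.93748099,  0.01111353, -0.03102314]), 'tvec': array([-0.5191006 ,  0.11422064,  1.25938738])}
top {'fovy': 47.71469139952002, 'cx': 257.5571750024456, 'cy': 187.8504921072737, 'rvec': array([ 2.19135073, -2.16528157,  0.0364285 ]), 'tvec': array([-0.07349666,  0.52018272,  1.30363466])}
```

View pics/side.png

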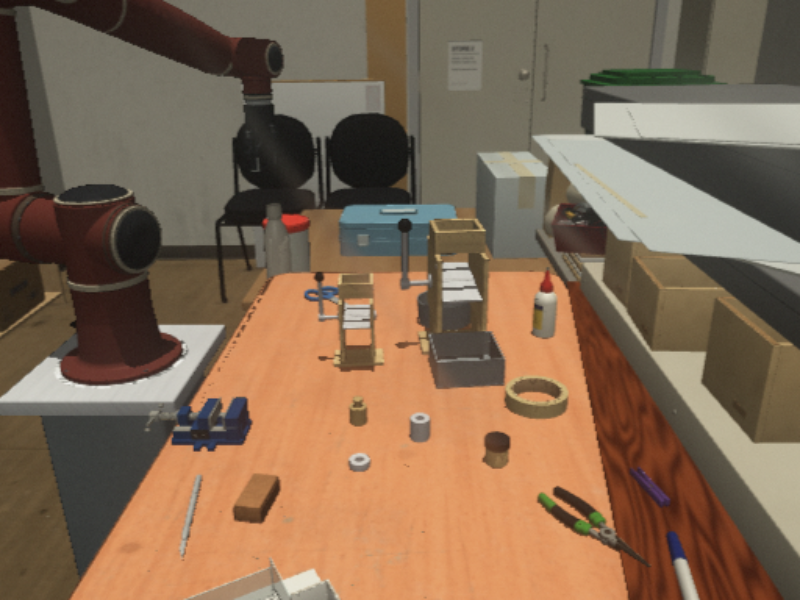

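View pics/top.png

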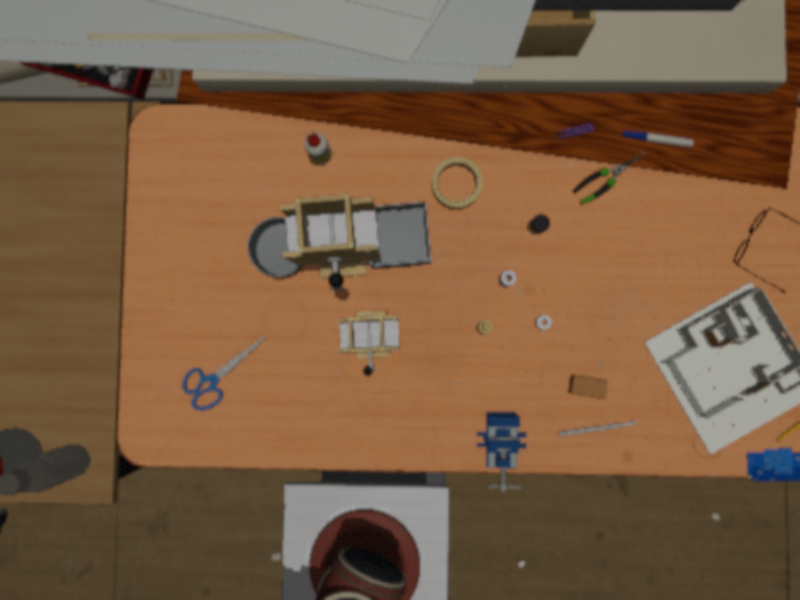

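The side view (800×600) shows the large sorter at (458,290), with the round dish behind it, on the robot's left (+y). In the top view the dish is at (277,248) and the square tray is at (402,236). The lever's ball is at (404,226) in side and (336,280) in top.

Bush candidates:
- **Tall grey tube:** side (420,427), top (508,278). It is taller than wide, so it fits the description.
- **Flat collar:** side (359,462), top (544,322).
- **Brass weight:** side (358,411), top (485,327).
- **Brown cup:** side (497,450).

I'll measure these and confirm the bush in a crop.

Run:
```python
from h import *
np.set_printoptions(precision=4,suppress=True)
t=np.load("top.npz");s=np.load("side.npz");k=512/800
def W(n,z,pts): return world(n,z["d"],[(a*k,b*k) for a,b in pts])
print("top bush rim, collar rim, brass",*W("top",t,[(502,278),(515,278),(508,272),(508,285),(538,322),(550,322),(485,327)]),sep="\n")
print("sorter rim L,R,front,back, ball",*W("top",t,[(299,222),(353,222),(326,245),(326,200),(336,281)]),sep="\n")
print("side bush front, ball, rim front/right corner",*W("side",s,[(420,430),(404,226),(457,250),(457,222)]),sep="\n")
# rim points cloud
v,u=np.mgrid[100:190,150:290]; P=world("top",t["d"],list(zip(u.ravel(),v.ravel())))
m=(P[:,2]>.228)&(P[:,2]<.245); Q=P[m]
print(m.sum(),Q.min(0),Q.max(0)); r=cv2.minAreaRect(Q[:,:2].astype(np.float32)*1000); print(r)
v,u=np.mgrid[150:230,290:370]; P=world("top",t["d"],list(zip(u.ravel(),v.ravel())))
for lo in(.006,.026):
  Q=P[(P[:,2]>lo)&(P[:,2]<.06)]; 
  for c in W("top",t,[(508,278),(544,322),(485,327)]):
    q=Q[np.hypot(*(Q-c)[:,:2].T)<.03]; print(lo,len(q), (q.min(0)+q.max(0))/2 if len(q) else 0, np.ptp(q,0) if len(q) else 0)
a=cv2.resize(s["im"][245:315,205:345,::-1],(800,400),interpolation=cv2.INTER_CUBIC)
cv2.imwrite("pics/crop.png",a)
```

```text
top bush rim, collar rim, brass
[ 0.5519 -0.258   0.0312]
[ 0.5521 -0.2827  0.0317]
[ 0.5634 -0.2691  0.0331]
[ 0.5392 -0.2704  0.0236]
[ 0.469  -0.3305  0.0089]
[ 0.4693 -0.3535  0.0092]
[ 0.4577 -0.225   0.0416]
sorter rim L,R,front,back, ball
[0.6232 0.0975 0.2346]
[0.626  0.0104 0.2218]
[0.599  0.0668 0.1332]
[0.66   0.0541 0.2335]
[0.5257 0.0328 0.2529]
side bush front, ball, rim front/right corner
[ 0.5571 -0.2826  0.0213]
[0.5323 0.0218 0.2441]
[0.625  0.0133 0.2019]
[0.6293 0.0942 0.2314]
490 [0.5183 0.0107 0.228 ] [0.671  0.1045 0.245 ]
((592.8291015625, 54.71287536621094), (152.72628784179688, 90.31393432617188), 5.819511890411377)
0.006 82 [ 0.5537 -0.2678  0.0207] [0.0267 0.0263 0.0292]
0.006 60 [ 0.471  -0.34    0.0099] [0.0274 0.0271 0.0075]
0.006 68 [ 0.4603 -0.2252  0.026 ] [0.0213 0.024  0.037 ]
0.026 68 [ 0.5548 -0.2678  0.0309] [0.0244 0.0263 0.009 ]
0.026 0 0 0
0.026 61 [ 0.4602 -0.2252  0.0354] [0.0211 0.024  0.0182]
```

View pics/crop.png

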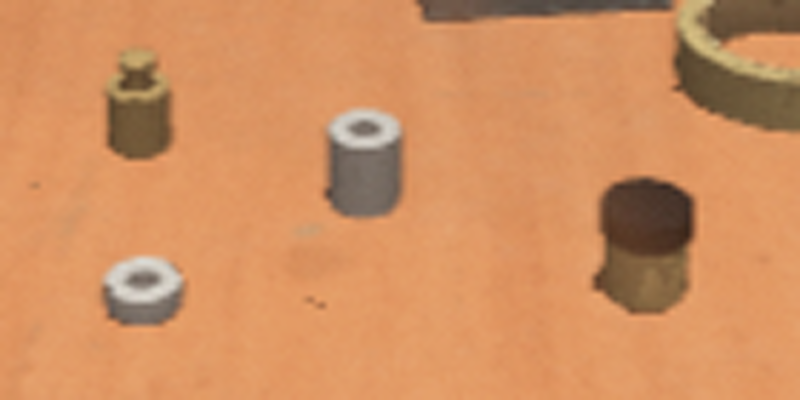

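The crop confirms it: the tall tube is at crop (365,160), the flat collar at (143,290), the brass weight at (138,105) and the brown cup at (647,245). Next I'll refine the sorter's yaw and the ball.

Run:
```python
from h import *
np.set_printoptions(precision=4,suppress=True)
for n,(v0,v1,u0,u1) in(("top",(100,215,150,290)),("side",(130,215,240,330))):
  z=np.load(n+".npz"); v,u=np.mgrid[v0:v1,u0:u1]; P=world(n,z["d"],list(zip(u.ravel(),v.ravel())))
  Q=P[(P[:,2]>.226)&(P[:,2]<.245)&(P[:,0]>.56)&(P[:,0]<.72)&(P[:,1]>-.02)&(P[:,1]<.14)]
  print(n,len(Q),cv2.minAreaRect(Q[:,:2].astype(np.float32)*1000))
  B=P[(P[:,2]>.225)&(P[:,2]<.27)&(P[:,0]>.49)&(P[:,0]<.55)&(abs(P[:,1]-.03)<.05)]; print("ball",len(B),B.min(0),B.max(0))
  D=P[(P[:,2]>.03)&(P[:,2]<.055)&(P[:,1]>.1)]; print("dish",len(D),D.min(0) if len(D) else 0,D.max(0) if len(D) else 0)
im,d=grab_frame("wrist"); st=state(); 
q=st["tool_rot"];M=R.from_quat([q[1],q[2],q[3],q[0]]).as_matrix();print(M)
for g in([.53,-.03,.3],[.53,-.03,.195],[.554,-.268,.2]): print(M.T@(np.array(g)-st["tool_pos"])/.025)
```

```text
top 493 ((623.5928955078125, 57.84313201904297), (90.48749542236328, 90.49213409423828), 5.499009132385254)
ball 82 [0.5182 0.0238 0.2403] [0.5414 0.0473 0.2544]
dish 177 [0.5531 0.1011 0.0301] [0.7817 0.2323 0.0496]
side 320 ((626.3995971679688, 57.0547981262207), (93.03511810302734, 92.06494903564453), 2.885507822036743)
ball 77 [0.5222 0.0223 0.2254] [0.5444 0.0353 0.2543]
dish 303 [0.5545 0.1007 0.0301] [0.8543 1.0929 0.0541]
[[-0.9672  0.2539 -0.0006]
 [ 0.2539  0.9672 -0.0015]
 [ 0.0002 -0.0016 -1.    ]]
[-20.8107 -20.762   -3.5614]
[-20.8115 -20.7552   0.6386]
[-24.1576 -29.7196   0.4526]
```

Mouth ≈ (0.625, 0.057), rim about 90 mm square, yaw ≈ +5.5°. The ball is at (0.531, 0.035, 0.242), which agrees with the given geometry. I'll go to the right of the lever with the fingers shut and turned into line with the sorter.

Request:
jog_arm(targets=[[[0,0,-3.6],[0,0,0],0],[[-20.8,-20.8,-3.6],[0,0,-2.5],0],[[-20.8,-20.8,-3.6],[0,0,-2.5],0],[[-20.8,-20.8,-3.6],[0,0,-2.5],0],[[-20.8,-20.8,-3.6],[0,0,-2.5],0],[[-20.8,-20.8,-3.6],[0,0,-2.5],0],[[-20.8,-20.8,-3.6],[0,0,-2.5],0],[[-20.8,-20.8,-3.6],[0,0,-2.5],0]])

```text
time: 1.15
tool_pos: [0.3797, 0.2251, 0.29]
tool_rot: [0.0, -0.046, 0.999, 0.0]
contact_force: [0.5, 0.5, -0.0]
gripper_width: 0.0
grasp_force: 0.0
```

Request:
jog_arm(targets=[[[-5.2,-10.7,0],[0,0,0],0],[[-5.2,-10.7,0],[0,0,0],0],[[-5.2,-10.7,0],[0,0,0],0],[[-5.2,-10.7,0],[0,0,0],0],[[-5.2,-10.7,0],[0,0,0],0],[[-5.2,-10.7,0],[0,0,0],0],[[-5.2,-10.7,0],[0,0,0],0],[[-5.2,-10.7,0],[0,0,0],0]])

```text
time: 2.15
tool_pos: [0.5329, -0.0263, 0.2901]
tool_rot: [0.0, -0.047, 0.999, 0.0]
contact_force: [0.1, -0.3, -0.6]
gripper_width: 0.001
grasp_force: 0.0
```

Request:
jog_arm(targets=[[[0,0,2],[0,0,0],0],[[0,0,3.7],[0,0,0],0],[[0,0,3.7],[0,0,0],0],[[0,0.7,3.7],[0,0,0],0],[[0,1.3,3.7],[0,0,0],0],[[0,1.9,3.7],[0,0,0],0],[[0,2.4,3.7],[0,0,0],0],[[0,2.9,3.7],[0,0,0],0]])

```text
time: 3.15
tool_pos: [0.5268, 0.0457, 0.198]
tool_rot: [0.0, -0.046, 0.999, -0.0]
contact_force: [1.2, -1.1, -0.6]
gripper_width: -0.001
grasp_force: 0.6
```

Request:
jog_arm(targets=[[[0,0.5,0],[0,0,0],0],[[0,1,0.1],[0,0,0],0],[[0,1.4,0.1],[0,0,0],0],[[0,1.8,0.2],[0,0,0],0],[[0,2.1,0.2],[0,0,0],0],[[0,2.3,0.2],[0,0,0],0],[[0,2.4,0.2],[0,0,0],0],[[0,2.4,0.2],[0,0,0],0]])

```text
time: 4.15
tool_pos: [0.5213, 0.1048, 0.1928]
tool_rot: [0.0, -0.046, 0.999, 0.0]
contact_force: [-0.5, 0.0, 0.0]
gripper_width: 0.0
grasp_force: 0.1
```

Request:
jog_arm(targets=[[[0,0.1,0],[0,0,0],0],[[0,0.2,0],[0,0,0],0],[[0,0.3,0],[0,0,0],0],[[0,0.3,0],[0,0,0],0]])

```text
time: 4.65
tool_pos: [0.5203, 0.1122, 0.1925]
tool_rot: [-0.0, -0.046, 0.999, 0.0]
contact_force: [-0.2, -0.2, 0.7]
gripper_width: -0.001
grasp_force: 0.3
```

```bash
cat > look.py <<'E'
from h import *; import sys
a,b=sys.argv[1:3]
im,d=grab_frame("side"); np.savez("s2.npz",im=im,d=d); A=cv2.resize(im[120:260,180:370,::-1],(400,295),interpolation=cv2.INTER_CUBIC)
im,d=grab_frame("top"); np.savez("t2.npz",im=im,d=d); B=cv2.resize(im[100:240,150:340,::-1],(400,295),interpolation=cv2.INTER_CUBIC)
cv2.imwrite(a,np.hstack([A,B]))
print(state()["contact_force"])
E
python3 look.py pics/l1.png x
```

```text
[-0.12684465 -1.12751865 -0.27092975]
```

View pics/l1.png

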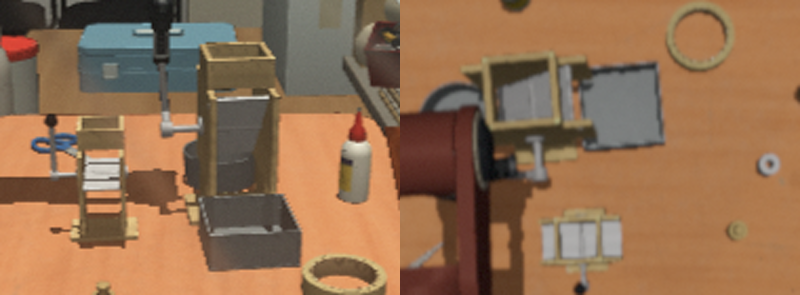

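The fingers have pushed the lever left. The rod leans away from the camera at left-pane (165,95), and the chute plate is tilted, raised at its right end. I haven't felt the stop yet, so I'll keep pressing in small steps.

Request:
jog_arm(targets=[[[0,0.1,0],[0,0,0],0],[[0,0.2,0],[0,0,0],0],[[0,0.2,0],[0,0,0],0]])

```text
time: 5.12
tool_pos: [0.52, 0.1171, 0.1928]
tool_rot: [0.0, -0.046, 0.999, -0.0]
contact_force: [0.4, -1.3, -0.1]
gripper_width: 0.001
grasp_force: 0.6
```

Request:
jog_arm(targets=[[[0,0.1,0],[0,0,0],0],[[0,0.2,0],[0,0,0],0],[[0,0.2,0],[0,0,0],0]])

```text
time: 5.5
tool_pos: [0.5203, 0.1195, 0.1937]
tool_rot: [0.001, -0.046, 0.999, -0.003]
contact_force: [-0.2, -10.6, 2.8]
gripper_width: -0.001
grasp_force: 4.1
```

The stop is felt: 10 N, with the finger no longer following. Now back off, rise and go over to the bush.

Request:
jog_arm(targets=[[[0,-1,0],[0,0,0],0],[[0,-2,0],[0,0,0],0],[[0,-3,-2.5],[0,0,0],0],[[0,-5,-4.2],[0,0,0],70],[[0,-15.7,-4.2],[0,0,0],70],[[0,-15.7,-4.2],[0,0,0],70],[[0,-15.7,-4.2],[0,0,0],70],[[0,-15.7,-4.2],[0,0,0],70]])

```text
time: 6.5
tool_pos: [0.5538, -0.2474, 0.2972]
tool_rot: [0.001, -0.046, 0.999, 0.001]
contact_force: [0.6, 0.2, 0.9]
gripper_width: 0.702
grasp_force: 0.0
```

Request:
jog_arm(targets=[[[0,-4,0],[0,0,0],70],[[0,-4,2],[0,0,0],70],[[0,-4,5.5],[0,0,0],70],[[0,-4,5.5],[0,0,0],70]])

```text
time: 7.0
tool_pos: [0.5606, -0.344, 0.1536]
tool_rot: [-0.003, -0.046, 0.999, 0.003]
contact_force: [0.6, 0.7, -0.3]
gripper_width: 0.699
grasp_force: 0.0
```

I overshot sideways, but at a clear height, so no harm. I'll look at the lever and take a close wrist view.

```bash
python3 look.py pics/l2.png x
python3 - <<'E'
from h import *
np.set_printoptions(precision=4,suppress=True)
t=np.load("t2.npz");v,u=np.mgrid[100:215,150:290];P=world("top",t["d"],list(zip(u.ravel(),v.ravel())))
dark=t["im"][100:215,150:290].max(-1).ravel()<50
B=P[dark&(P[:,2]>.18)&(P[:,2]<.26)&(P[:,0]>.49)&(P[:,0]<.55)];print("ball",len(B),B.min(0),B.max(0))
st=state(); im,d=grab_frame("wrist"); print(st["tool_pos"],st["tool_rot"])
v,u=np.mgrid[2:382,2:510]; P=world("wrist",d,list(zip(u.ravel(),v.ravel())),st)
c=np.array([.554,-.268]);m=(np.hypot(*(P[:,:2]-c).T)<.035)&(P[:,2]>.026)&(P[:,2]<.05);q=P[m]
print(len(q),q.min(0),q.max(0),(q.min(0)+q.max(0))/2)
cv2.imwrite("pics/w1.png",im[...,::-1])
E
```

```text
[ 0.67348159  0.39915951 -1.34392997]
ball 46 [0.5117 0.1213 0.2081] [0.5301 0.1391 0.2165]
[ 0.5606 -0.3435  0.1541] [-0.0032 -0.046   0.9989  0.0034]
821 [ 0.5388 -0.284   0.026 ] [ 0.5681 -0.255   0.0355] [ 0.5534 -0.2695  0.0308]
```

View pics/l2.png

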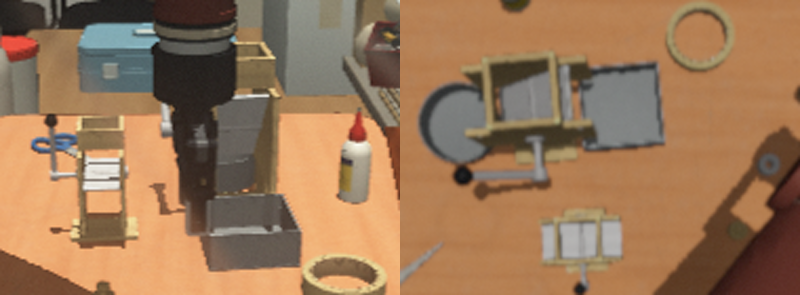

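View pics/w1.png

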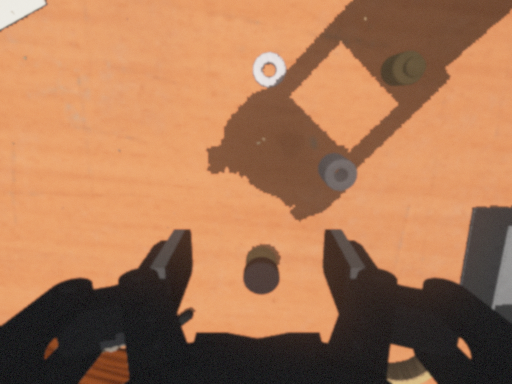

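The left-pane view is blocked by the gripper. The right pane shows the lever lying left with its ball at (462,176). It measures (0.521, 0.131), against the predicted stop position of (0.522, 0.132), so it is fully over. The wrist view shows the bush at (340,172), the collar at (269,69), the brass weight at (408,68) and the cup at (262,270). The bush is at (0.5535, -0.2695). Now grasp it.

Request:
jog_arm(targets=[[[0,1.5,0],[0,0,0],70],[[0,3,0],[0,0,0],70],[[0,3,0],[0,0,0],70],[[0,3,2],[0,0,0],70],[[0,3,4],[0,0,0],70],[[0,3,4],[0,0,0],70]])

```text
time: 7.9
tool_pos: [0.5536, -0.2699, 0.0565]
tool_rot: [-0.003, -0.046, 0.999, 0.002]
contact_force: [-0.2, 0.0, -0.2]
gripper_width: 0.701
grasp_force: 0.0
```

Request:
jog_arm(targets=[[[0,0,1],[0,0,0],70],[[0,0,1.9],[0,0,0],70],[[0,0,1.9],[0,0,0],70],[[0,0,1.9],[0,0,0],0],[[0,0,1.9],[0,0,0],0],[[0,0,1.9],[0,0,0],0],[[0,0,1.9],[0,0,0],0],[[0,0,1.9],[0,0,0],0]])

```text
time: 8.9
tool_pos: [0.5571, -0.2711, 0.0139]
tool_rot: [0.001, -0.046, 0.999, -0.0]
contact_force: [-0.3, 1.7, 6.5]
gripper_width: 0.001
grasp_force: 3.0
```

The fingers shut fully, so the bush was missed or squeezed out. I'll look before moving.

Run:
```python
from h import *
np.set_printoptions(precision=4,suppress=True)
st=state(); print(st["tool_pos"],st["contact_force"],st["gripper_width"])
im,d=grab_frame("wrist"); s,ds=grab_frame("side")
cv2.imwrite("pics/w2.png",np.hstack([cv2.resize(im[...,::-1],(400,300)),cv2.resize(s[225:315,205:325,::-1],(400,300),interpolation=cv2.INTER_CUBIC)]))
```

```text
[ 0.5571 -0.2711  0.0139] [-0.2886  1.7155  6.486 ] 0.0008431988533001762
```

View pics/w2.png

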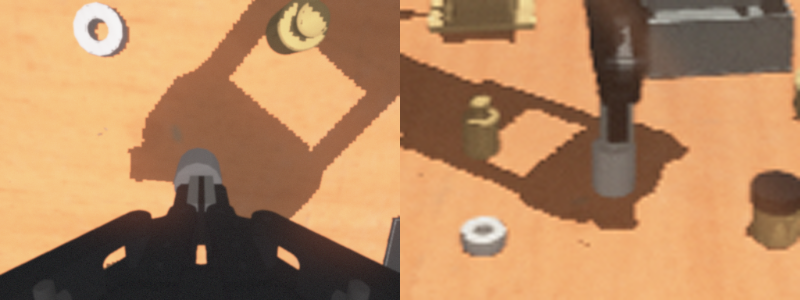

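The side pane shows the bush still upright at (614,165). In the wrist pane it sits just on the robot's side of the shut fingertips, at (197,165). So it was squeezed out, not toppled. I'll rise straight up and measure again.

Request:
jog_arm(targets=[[[0,0,-1],[0,0,0],0],[[0,0,-2.5],[0,0,0],0],[[0,0,-4],[0,0,0],0],[[0,0,-4],[0,0,0],70],[[0,0,-4],[0,0,0],70],[[0,0,-4],[0,0,0],70]])

```text
time: 9.75
tool_pos: [0.5547, -0.2702, 0.11]
tool_rot: [-0.001, -0.046, 0.999, 0.001]
contact_force: [0.2, 0.4, -0.5]
gripper_width: 0.637
grasp_force: 0.0
```

```bash
cat > m.py <<'E'
from h import *
np.set_printoptions(precision=4,suppress=True)
st=state(); im,d=grab_frame("wrist"); t,dt=grab_frame("top"); s,ds=grab_frame("side"); print(st["tool_pos"],st["tool_rot"],st["gripper_width"])
for n,dd in(("wrist",d),("side",ds),("top",dt)):
  v,u=np.mgrid[2:382,2:510]; P=world(n,dd,list(zip(u.ravel(),v.ravel())),st)
  c=np.array([.552,-.27])
  for lo,hi in((.008,.027),(.028,.042)):
    q=P[(np.hypot(*(P[:,:2]-c).T)<.04)&(P[:,2]>lo)&(P[:,2]<hi)]
    if len(q): print(n,lo,len(q),np.percentile(q,2,0),np.percentile(q,98,0),(q.min(0)+q.max(0))/2)
import sys
cv2.imwrite(sys.argv[1],np.hstack([cv2.resize(im[...,::-1],(400,300)),cv2.resize(s[225:315,205:325,::-1],(400,300),interpolation=cv2.INTER_CUBIC)]))
E
python3 m.py pics/w3.png
```

```text
[ 0.5547 -0.2702  0.11  ] [-0.0014 -0.0461  0.9989  0.001 ] 0.6368246490310431
wrist 0.008 249 [ 0.5395 -0.2867  0.0085] [ 0.5602 -0.2609  0.0266] [ 0.5499 -0.2738  0.0175]
wrist 0.028 1041 [ 0.5401 -0.2867  0.0298] [ 0.5669 -0.2601  0.0352] [ 0.5541 -0.2734  0.0319]
side 0.008 90 [ 0.5439 -0.2881  0.0092] [ 0.5712 -0.2774  0.0262] [ 0.5575 -0.2826  0.0175]
side 0.028 98 [ 0.544  -0.288   0.0286] [ 0.5712 -0.2604  0.0353] [ 0.5576 -0.274   0.0319]
top 0.008 7 [ 0.5409 -0.2736  0.0123] [ 0.5495 -0.2592  0.023 ] [ 0.5454 -0.2664  0.0178]
top 0.028 12 [ 0.5427 -0.277   0.0306] [ 0.5487 -0.2608  0.0393] [ 0.5457 -0.2689  0.035 ]
```

View pics/w3.png

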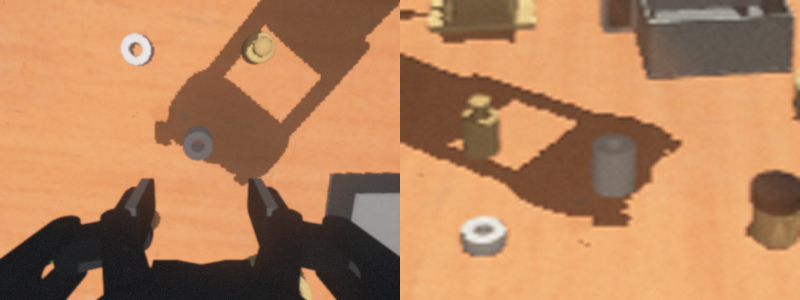

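Run:
```python
from h import *
np.set_printoptions(precision=4,suppress=True)
p=camera_params("wrist"); T=np.array(p["hand_eye"]); f=192/np.tan(np.radians(p["fovy"])/2)
print(T)
for g in([0,0,0],[0,0,-.019],[0,.03,-.008],[0,-.03,-.008]):
    c=np.linalg.inv(T)@np.array(g+[1.]); print(g,c[:2]/c[2]*f+[p["cx"],p["cy"]],c[2])
st=state(); im,d=grab_frame("wrist")
q=st["tool_rot"]; M=R.from_quat([q[1],q[2],q[3],q[0]])
v,u=np.mgrid[2:382,2:510]; P=M.inv().apply(world("wrist",d,list(zip(u.ravel(),v.ravel())),st)-st["tool_pos"])
near=(P[:,2]<.03)
Q=P[near&(abs(P[:,1])<.05)&(P[:,2]>-.06)]; print(len(Q),np.percentile(Q,[1,50,99],axis=0),Q.max(0))
i=np.argsort(Q[:,2])[-200:]; print("tips",np.percentile(Q[i],[5,50,95],axis=0))
print(d[230:260:6,180:200:5]); print(st["gripper_width"])
```

```text
[[ 0.0004 -0.9639 -0.2664  0.0678]
 [ 1.      0.0006 -0.0004  0.    ]
 [ 0.0006 -0.2664  0.9639 -0.1635]
 [ 0.      0.      0.      1.    ]]
[0, 0, 0] [257.3871 226.5873] 0.1756982081711516
[0, 0, -0.019] [257.3725 241.9677] 0.15738482833152434
[0, 0.03, -0.008] [316.308  232.6924] 0.1679741599505494
[0, -0.03, -0.008] [198.4639 232.6167] 0.16800046284259398
3806 [[-0.0102 -0.0428 -0.0597]
 [ 0.0075 -0.0155 -0.0466]
 [ 0.0118  0.0429 -0.0271]] [0.012  0.0478 0.0073]
tips [[-0.0093 -0.032  -0.0304]
 [ 0.0019 -0.0297 -0.0286]
 [ 0.0114  0.0312 -0.0261]]
[[0.1424 0.142  0.1454 0.2937]
 [0.1346 0.1355 0.1461 0.295 ]
 [0.1304 0.1358 0.1459 0.2971]
 [0.1283 0.135  0.1452 0.2992]
 [0.1277 0.1356 0.1459 0.301 ]]
0.6978133760797353
```

The depth of the finger pads shows the real tips about 19–20 mm behind the reported TCP. That agrees with the stall on top of the bush: reported 0.014, bush top 0.034. I'll allow for it and descend to a reported z ≈ -0.015. The bush is at (0.555, -0.2735).

Request:
jog_arm(targets=[[[0,-0.1,1.5],[0,0,0],70],[[0,-0.1,3],[0,0,0],70],[[0,-0.1,4],[0,0,0],70],[[0,-0.1,4.5],[0,0,0],70],[[0,-0.1,4.95],[0,0,0],70],[[0,-0.1,4.95],[0,0,0],70]])

```text
time: 10.7
tool_pos: [0.556, -0.2733, -0.0119]
tool_rot: [-0.0, -0.046, 0.999, 0.0]
contact_force: [-0.3, 0.0, 0.0]
gripper_width: 0.698
grasp_force: 0.0
```

Request:
jog_arm(targets=[[[0,0,0],[0,0,0],20],[[0,0,0],[0,0,0],20],[[0,0,0],[0,0,0],20],[[0,0,0],[0,0,0],20],[[0,0,0],[0,0,0],20]])

```text
time: 11.32
tool_pos: [0.5572, -0.274, -0.01]
tool_rot: [0.001, -0.046, 0.999, -0.001]
contact_force: [0.1, 0.5, 5.9]
gripper_width: 0.333
grasp_force: 59.5
```

Gripped: 28 mm opening, 60 N. Lift, then travel over the mouth.

Request:
jog_arm(targets=[[[0,0,-1],[0,0,0],20],[[0,0,-3],[0,0,0],20],[[0,0,-5.4],[0,0,0],20],[[0,0,-7.8],[0,0,0],20],[[0,0,-10],[0,0,0],20],[[0,0,-11],[0,0,0],20],[[0,0,-11],[0,0,0],20]])

```text
time: 12.2
tool_pos: [0.557, -0.2739, 0.2661]
tool_rot: [0.002, -0.046, 0.999, -0.001]
contact_force: [0.4, -0.0, -1.5]
gripper_width: 0.334
grasp_force: 59.3
```

Request:
jog_arm(targets=[[[-0.6,2,0],[0,0,0],20],[[-1.2,4,0],[0,0,0],20],[[-1.8,6,0],[0,0,0],20],[[-2.4,8,0],[0,0,0],20],[[-3,10,0],[0,0,0],20],[[-3.6,12,0],[0,0,0],20],[[-3.9,12.9,0],[0,0,0],20],[[-3.9,12.9,0],[0,0,0],20]])

```text
time: 13.2
tool_pos: [0.6223, 0.0584, 0.2599]
tool_rot: [-0.002, -0.048, 0.999, 0.0]
contact_force: [-0.6, 0.1, -0.6]
gripper_width: 0.334
grasp_force: 59.4
```

Run:
```python
from h import *
np.set_printoptions(precision=4,suppress=True)
st=state(); print(st["tool_pos"],st["grasp_force"],st["gripper_width"]); im,d=grab_frame("wrist"); s,ds=grab_frame("side")
v,u=np.mgrid[2:382,2:510]; P=world("wrist",d,list(zip(u.ravel(),v.ravel())),st)
Q=P[(P[:,2]>.226)&(P[:,2]<.242)&(abs(P[:,0]-.625)<.07)&(abs(P[:,1]-.057)<.07)];print(len(Q),cv2.minAreaRect(Q[:,:2].astype(np.float32)*1000))
cv2.imwrite("pics/w4.png",np.hstack([cv2.resize(im[...,::-1],(400,300)),cv2.resize(s[90:180,235:355,::-1],(400,300),interpolation=cv2.INTER_CUBIC)]))
```

```text
[0.6223 0.0584 0.2599] 59.372564256191254 0.33355108591233396
5932 ((613.3554077148438, 57.07147979736328), (71.93599700927734, 90.3704605102539), 5.612463474273682)
```

View pics/w4.png

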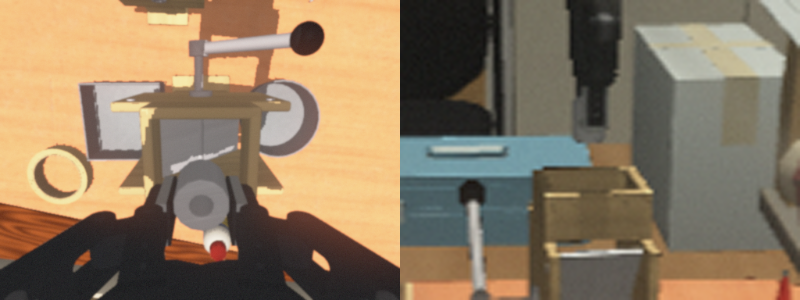

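The bush is held over the mouth, at left pane (202,190). The rim is centred near (0.622, 0.057), so we are on centre. The lever leans right in this view, over the round dish at (283,118). Lower 25 mm and release.

Request:
jog_arm(targets=[[[0,0,0.5],[0,0,0],20],[[0,0,1],[0,0,0],20],[[0,0,1],[0,0,0],20],[[0,0,1],[0,0,0],65],[[0,0,1],[0,0,0],65],[[0,0,1],[0,0,0],65],[[0,0,1],[0,0,0],65],[[0,0,1],[0,0,0],65]])

```text
time: 14.3
tool_pos: [0.6235, 0.0568, 0.2385]
tool_rot: [0.0, -0.046, 0.999, -0.0]
contact_force: [0.1, 1.1, -0.9]
gripper_width: 0.651
grasp_force: 0.0
```

Request:
jog_arm(targets=[[[0,0,-1],[0,0,0],65],[[0,0,-3],[0,0,0],65],[[0,-2,-5],[0,0,0],65],[[0,-4,-5],[0,0,0],65],[[0,-6,-5],[0,0,0],65],[[0,-8,-5],[0,0,0],65],[[0,-10,-5],[0,0,0],65],[[0,-10,-5],[0,0,0],65]])

```text
time: 15.3
tool_pos: [0.6461, -0.1955, 0.3623]
tool_rot: [-0.001, -0.044, 0.999, 0.0]
contact_force: [0.4, 0.8, 0.5]
gripper_width: 0.65
grasp_force: 0.0
```

```bash
python3 look.py pics/l3.png x
python3 - <<'E'
from h import *
np.set_printoptions(precision=4,suppress=True)
t=np.load("t2.npz")
v,u=np.mgrid[100:215,150:290];P=world("top",t["d"],list(zip(u.ravel(),v.ravel())))
dark=t["im"][100:215,150:290].max(-1).ravel()<50
B=P[dark&(P[:,2]>.18)&(P[:,2]<.26)&(P[:,0]>.49)&(P[:,0]<.55)];print("ball",B.min(0),B.max(0))
D=P[(P[:,2]>.01)&(P[:,2]<.045)&(np.hypot(P[:,0]-.61,P[:,1]-.172)<.05)];print(len(D),D.mean(0),D.max(0))
E
```

```text
[-0.55702592  0.1586473  -0.85716295]
ball [0.5117 0.1209 0.2112] [0.53   0.1388 0.2167]
85 [0.6105 0.1993 0.0357] [0.6598 0.2211 0.0439]
```

View pics/l3.png

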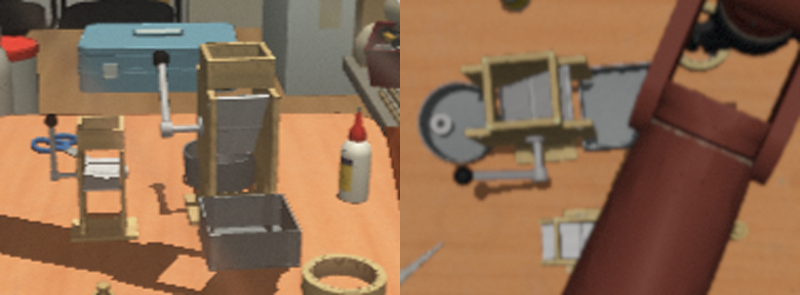

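The bush stands in the round dish at right pane (441,124). The lever hasn't moved (ball at (462,176)), and the arm is clear of everything.

```bash
python3 -c "
from plant import *
print(job_done())"
```

```text
the job is handed in; nothing more can be done
None
```

The job is handed in: I set the lever fully over to the left, and the tall bush went through the sorter into the round dish at about 15 s on the robot's clock; the first grasp missed (the fingers closed on top of the bush) and the second held.

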